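# Find the loose clamp on the microscope stage

### The job

One of the three clamp nuts on the microscope stage has worked loose. Gently push each red lever clockwise (seen from above) until its nut gives and has turned by about ten degrees, never more than 25, and feel how much force it took. Only when all three have been tried, put the orange collar flat over the stud of the loose one, fully down on its brass seat, and on no other; leave the blue collar and the lens where they are.

Things in the scene. Friction and masses are not known exactly. Their poses are not given: they have to be found in the camera images.
- post_1 (a point): Place 1 (left, seen from the robot): centre of the flat top of the fixed upright steel stud of the clamp there, 14 mm across, 90 mm above the stage plate. A sleeve nut 30 mm across surrounds it, capped by a brass spring seat 22 mm below this point, on which a collar put over the stud comes to rest. The three clamps look alike, 150 mm apart along the plate's y axis.
- handle_1 (a point): Place 1 (left): where the centre of that clamp's lever handle stands at the start (a point fixed to the plate; it does not follow the lever). Handle: upright red cylinder 16 mm across, 38 mm tall, 65 mm from the stud's axis on the robot's side, centre 49 mm below the stud's top; a steel arm 10 mm high joins its foot to the nut.
- post_2 (a point): Place 2 (middle, seen from the robot): centre of the flat top of the fixed upright steel stud of the clamp there, 14 mm across, 90 mm above the stage plate. A sleeve nut 30 mm across surrounds it, capped by a brass spring seat 22 mm below this point, on which a collar put over the stud comes to rest. The three clamps look alike, 150 mm apart along the plate's y axis.
- handle_2 (a point): Place 2 (middle): where the centre of that clamp's lever handle stands at the start (a point fixed to the plate; it does not follow the lever). Handle: upright red cylinder 16 mm across, 38 mm tall, 65 mm from the stud's axis on the robot's side, centre 49 mm below the stud's top; a steel arm 10 mm high joins its foot to the nut.
- post_3 (a point): Place 3 (right, seen from the robot): centre of the flat top of the fixed upright steel stud of the clamp there, 14 mm across, 90 mm above the stage plate. A sleeve nut 30 mm across surrounds it, capped by a brass spring seat 22 mm below this point, on which a collar put over the stud comes to rest. The three clamps look alike, 150 mm apart along the plate's y axis.
- handle_3 (a point): Place 3 (right): where the centre of that clamp's lever handle stands at the start (a point fixed to the plate; it does not follow the lever). Handle: upright red cylinder 16 mm across, 38 mm tall, 65 mm from the stud's axis on the robot's side, centre 49 mm below the stud's top; a steel arm 10 mm high joins its foot to the nut.
- lever_a (a joint): Turn of one of the three nuts, rad (not told which place). 0 at the start, on its stop; grows clockwise seen from above, up to 1; no spring, stays where left. The nut holds until the push at its handle reaches its breakaway force, about 11 to 13 N if tight, 2 to 3 N if loose, and while slowly turning resists with that same force.
- flex_a (a joint): Springy bend of the lever arm on one of the nuts, rad (not told which): 0 free, about 0.0043 per N pushed on the handle (0.28 mm per N there); the lever is overstrained beyond 0.12, about 28 N.
- seat_a (a joint): Sinking of the brass spring seat on one of the nuts, m (not told which): 0 free, 0.003 fully down; the collar's weight takes it down.
- lever_b (a joint): Turn of one of the three nuts, rad (not told which place). 0 at the start, on its stop; grows clockwise seen from above, up to 1; no spring, stays where left. The nut holds until the push at its handle reaches its breakaway force, about 11 to 13 N if tight, 2 to 3 N if loose, and while slowly turning resists with that same force.
- flex_b (a joint): Springy bend of the lever arm on one of the nuts, rad (not told which): 0 free, about 0.0043 per N pushed on the handle (0.28 mm per N there); the lever is overstrained beyond 0.12, about 28 N.
- seat_b (a joint): Sinking of the brass spring seat on one of the nuts, m (not told which): 0 free, 0.003 fully down; the collar's weight takes it down.
- lever_c (a joint): Turn of one of the three nuts, rad (not told which place). 0 at the start, on its stop; grows clockwise seen from above, up to 1; no spring, stays where left. The nut holds until the push at its handle reaches its breakaway force, about 11 to 13 N if tight, 2 to 3 N if loose, and while slowly turning resists with that same force.
- flex_c (a joint): Springy bend of the lever arm on one of the nuts, rad (not told which): 0 free, about 0.0043 per N pushed on the handle (0.28 mm per N there); the lever is overstrained beyond 0.12, about 28 N.
- seat_c (a joint): Sinking of the brass spring seat on one of the nuts, m (not told which): 0 free, 0.003 fully down; the collar's weight takes it down.
- flag_mid (a point): Orange marker collar lying flat on a grey mat (6 mm thick) at one side of the plate. Ring 40 mm outside, 22 mm hole, 16 mm high, 110 to 145 g; this point is its centre, 8 mm above its underside. (A blue one of the same shape on the stage is not for use.)
- spare_mid (a point): Blue spare collar on the stage plate behind the clamps, its centre. Leave alone.
- objective: Steel objective lens, 32 mm across, 40 mm tall, standing on the stage plate behind the clamps; origin under its centre. Leave alone.
- stage: Black stage plate, 240 x 400 x 30 mm, on the table; fixed. Origin under its centre; x away from the robot, y along the row of clamps to the left.
There are look-alikes about, which are no part of the job. Of the things shaped like the part that bears flag_mid, the orange one is meant.

How it is judged (in metres and radians):
On the way, in this order (a step that is already met when the one before it is completed fails the run):
1. all three nuts have been made to give: each lever turned by more than 0.08 rad (value of joint each of lever_a, lever_b, lever_c above 0.08 rad), for 0.2 s.
2. the orange collar is over the loose clamp's stud, flat, its weight on that clamp's seat (((horizontal distance between flag_mid and post_1 below 0.007 m and z of flag_mid in the frame of post_1 below -0.012 m) or (horizontal distance between flag_mid and post_2 below 0.007 m and z of flag_mid in the frame of post_2 below -0.012 m) or (horizontal distance between flag_mid and post_3 below 0.007 m and z of flag_mid in the frame of post_3 below -0.012 m)) and value of joint seat_b above 0.002 m and angle between flag_mid's own z axis and vertical below 0.12 rad), for 0.2 s.
At the end, for the whole second after the job is handed in: The orange collar lies flat (within 0.12 rad) and at rest over the stud of the loose clamp, its centre within 7 mm of the stud's axis and at least 12 mm below the stud's top, that clamp's seat pressed at least 2 mm down, every nut turned by 0.08 to 0.44 rad (all of step 1 and all of step 2 and linear speed of flag below 0.02 m/s); the robot touches nothing.
It fails at once if a nut was turned too far (more than 0.44 rad) (value of joint any of lever_a, lever_b, lever_c above 0.44 rad).
It fails at once if a lever was overstrained (more than about 28 N on its handle, either way) (value of joint any of flex_a, flex_b, flex_c above 0.12 rad or value of joint any of flex_a, flex_b, flex_c below -0.12 rad).
It fails at once if the seat of a tight clamp was pressed down (the collar put on a wrong one) (value of joint any of seat_a, seat_c above 0.0015 m).
It fails at once if the blue collar or the lens was moved by more than 15 mm (distance of any of spare_mid, objective from where it was at the start of the episode above 0.015 m).
It also fails if it takes over 72 s, if anything falls off the work surface, if the arm or the gripper's body presses on something with over 40 N, if the wrist force passes 120 N, or if a joint passes its speed limit or range.

### The arm

A 6-joint arm with a two-finger parallel gripper is mounted at the origin on the work surface. World frame = base frame: x ahead of the robot, y to its left, z up, the work surface at z = 0. Lengths are in mm, angles in rad, forces in N, time in s.
With the tool pointing down it reaches from about 250 to 775 mm from the base axis. Payload 4 kg.
Tool frame: the origin (TCP) lies midway between the tips of the shut fingers; the grasp point (between the pads) lies 19 mm behind it (env.grasp_offset is the distance from the TCP to the grasp point, in mm); z points along the fingers, y is the line along which they close (so a half turn about z gives the same grasp; the last joint's range is limited). The gripper opens to 94 mm and grips with 3 to 60 N. Pads are 16 mm wide; open, the fingers measure 119 mm over their backs; the gripper's body (75 mm by 177 mm) begins 78 mm behind the grasp point.
Start: joints at [1.201, 0.087, 1.371, -0, 1.684, -0.103], TCP at [145.015, 530.557, 205.506] pointing down, gripper open.
Joint ranges: [-3.1, 3.1], [-0.76, 2.03], [0.27, 2.55], [-1.08, 4.22], [0.17, 2.65], [-2.57, 2.57]. Speed limits (rad/s): [2.79, 2.79, 3.14, 3.14, 3.14, 3.14].

### API

Orientations are given as a unit quaternion [w, x, y, z].
In Python, from cell import env gives the robot as it stands. Calls block until the motion is done:
- env.move_to(position, orientation): joint-space move of the TCP to a pose.
- env.move_straight(position, rotation=None, vel=150, contact_N=None): straight line of the TCP; rotation=None keeps the orientation; vel is the mean speed in mm/s. With contact_N (N) it stops when the force on the tool has changed by that much, and returns True; else False.
- env.set_joints(angles): joint-space move.
- env.open() and env.close(): open the fingers fully, or close them until they stop; the grip force is fixed at half the most.
- env.dwell(seconds).
- env.inverse_kinematics(position, orientation): joint angles nearest the present ones, or None.
- env.read_state(): the state.
- env.snapshot(name): name is "scene" or "top" or "wrist"; returns (picture, depth): 400x640x3 uint8, red, green, blue; 400x640 float32, mm along the optical axis (not along the pixel's ray), 0 where there is no reading.
- env.calibration(name): a dict with "mtx" (3x3 intrinsics, pixels), "k1" (the pictures are not rectified: a ray, as slopes to the right and down, at radius r is drawn at 1 + k1 r^2 times it, then the intrinsics apply), "T" (4x4, takes a point from camera to world coordinates). Camera axes: x right, y down, z forward; pixel columns grow to the right and rows downward; lengths in mm; the calibration is good to about 2 mm. A picture is of the moment at which its call begins: read the wrist's pose just before it. calibration takes no time and is no camera call; for the wrist camera it gives the pose at the moment of the call.
A pose or a line that the arm cannot do raises env.IKError and nothing moves.
- env.finish_job(): hands the job in; it is judged then, once.
The state is a dict: "time_s": time; "joints": joint angles; "joint_vel": joint speeds; "tau": joint torques, N m; "tool_pos": TCP position; "orientation": TCP orientation; "contact_force": force on the tool from outside, world axes, zero at the start; "ft_torque": the same for the moment, N m; "opening": finger opening in mm; "grip_force": force on a finger pad.
Only numpy, scipy, OpenCV 4.12 (cv2) and the standard library are available. Lean on these libraries where they do the work, as an engineer would, in place of code of your own. Each camera call takes 0.05 s, during which the arm holds its last target. There are 200 camera calls.

## Working session

There is one attempt and no reset: what is moved stays moved. The work goes in short steps, each a Python script; the robot and the scene stay as the last script left them, time stands still between calls to the robot, and variables do not carry over. Pictures are saved under pics/ and viewed, at most 10 in all, crops included, and the job is handed in when it is done.

```bash
ls; mkdir -p pics
cat > h.py <<'E'
import numpy as np, cv2
from cell import env
def save(n,im): cv2.imwrite('pics/'+n,cv2.cvtColor(np.ascontiguousarray(im),cv2.COLOR_RGB2BGR))
def rays(cal,uv):
    K=np.array(cal['mtx']);T=np.array(cal['T'])
    uv=np.atleast_2d(uv).astype(float)
    d=np.c_[(uv[:,0]-K[0,2])/K[0,0],(uv[:,1]-K[1,2])/K[1,1]]
    s=d.copy()
    for _ in range(20): s=d/(1+cal['k1']*(s**2).sum(1,keepdims=True))
    return T[:3,3],np.c_[s,np.ones(len(s))]@T[:3,:3].T
def onplane(cal,uv,z):
    o,d=rays(cal,uv); return o+d*((z-o[2])/d[:,2])[:,None]
def blobs(im,lo,hi,amin=30):
    hsv=cv2.cvtColor(im,cv2.COLOR_RGB2HSV); m=cv2.inRange(hsv,np.array(lo),np.array(hi))
    n,l,st,c=cv2.connectedComponentsWithStats(m)
    return [(st[i].tolist(),c[i].round(1).tolist()) for i in range(1,n) if st[i][4]>=amin],l
E
python3 - <<'E'
from h import *
for n in('scene','top'):
    im,d=env.snapshot(n); save(n+'0.png',im); np.savez(n+'0.npz',im=im,d=d)
    c=env.calibration(n); print(n,np.array(c['mtx']).round(1).tolist(),c['k1'],np.array(c['T']).round(3).tolist())
print(env.read_state())
E
```

```text
pics
scene [[370.5, 0.0, 319.5], [0.0, 370.5, 200.6], [0.0, 0.0, 1.0]] -0.03950846915109979 [[0.671, 0.515, -0.533, 1070.697], [0.741, -0.453, 0.496, -453.257], [0.014, -0.728, -0.686, 787.406], [0.0, 0.0, 0.0, 1.0]]
top [[370.8, 0.0, 317.7], [0.0, 370.8, 197.3], [0.0, 0.0, 1.0]] -0.001981309077537447 [[-0.001, -0.994, 0.107, 437.324], [-1.0, 0.0, -0.013, 55.315], [0.013, -0.107, -0.994, 1077.657], [0.0, 0.0, 0.0, 1.0]]
{'time_s': 0.1, 'joints': array([ 1.20089262e+00,  8.78730183e-02,  1.37204526e+00, -4.28761888e-05,
        1.68361748e+00, -1.03099075e-01]), 'joint_vel': array([-0.00063525, -0.00370111, -0.00125826, -0.00113105, -0.00073011,
       -0.00021691]), 'tau': array([ 2.29578603e-03, -3.41252875e+01, -3.03300691e+01,  7.20343553e-02,
        3.04109871e-02, -9.30685997e-05]), 'tool_pos': array([144.8508346 , 530.08271166, 204.45500145]), 'orientation': array([-2.06925847e-04,  1.33009302e-01,  9.91114313e-01, -9.49497310e-04]), 'contact_force': array([ 4.06268128e-01, -1.13076619e+00,  1.62035254e-04]), 'ft_torque': array([-0.05028219,  0.01626112, -0.02484793]), 'grip_force': 0.0, 'opening': 94.09404814008742}
```

View pics/top0.png

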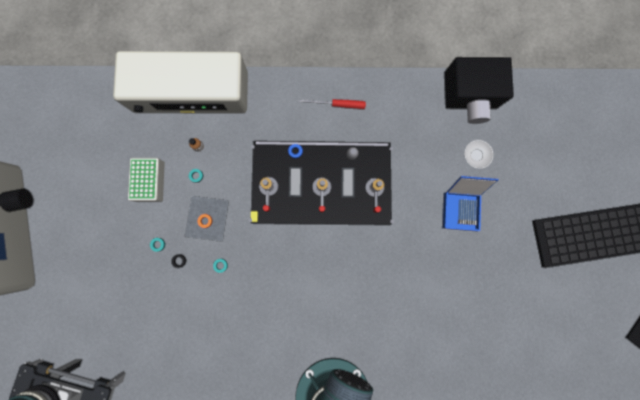

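View pics/scene0.png

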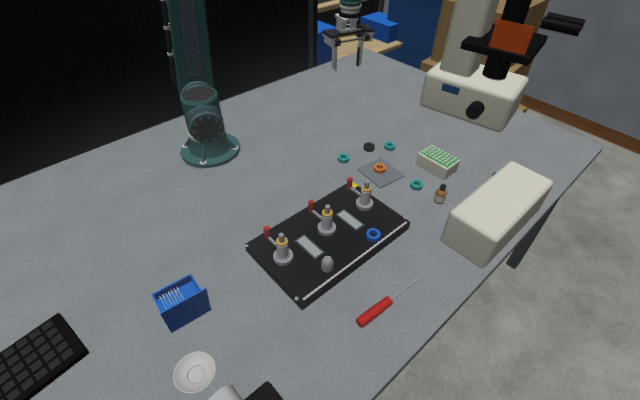

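Candidates for the collar in the top view: orange ring on the grey mat (204,221), teal rings (195,175), (157,244), (220,265), black ring (179,261), blue ring (295,151), and the brown-orange bottle (195,144). By the description I choose the one at (204,221). Places 1, 2 and 3 have handles at about (266,208), (322,208) and (378,209), with studs at about (268,184), (322,184) and (376,184).

Run:
```python
from h import *
f=np.load('top0.npz'); im=f['im']; c=env.calibration('top')
for nm,lo,hi,z,a in(('orange',(5,150,120),(18,255,255),14,30),('red',(0,150,100),(4,255,255),90,8),('red2',(174,150,100),(180,255,255),90,8),('blue',(105,150,100),(125,255,255),38,30)):
    b,_=blobs(im,lo,hi,a)
    for st,ce in b: print(nm,st,ce,onplane(c,ce,z).round(1).tolist())
f2=np.load('scene0.npz'); im2=f2['im']; c2=env.calibration('scene')
for nm,lo,hi,z,a in(('orange',(5,150,120),(18,255,255),14,30),('red',(0,150,100),(4,255,255),71,8),('red2',(174,150,100),(180,255,255),71,8),('blue',(105,150,100),(125,255,255),38,30)):
    b,_=blobs(im2,lo,hi,a)
    for st,ce in b: print('S',nm,st,ce,onplane(c2,ce,z).round(1).tolist())
print(onplane(c,[[253,143],[391,143],[252,222],[391,223]],30).round(1).tolist())
# move over the collar, looking down
q=[0,0,1,0]
print(env.inverse_kinematics([430,370,230],q), env.inverse_kinematics([420,60,330],q),env.inverse_kinematics([420,210,330],q))
print(env.calibration('wrist')['mtx'],env.calibration('wrist')['k1'],np.array(env.calibration('wrist')['T']).round(2).tolist())
```

```text
orange [198, 215, 14, 12, 78] [204.4, 220.6] [[485.2, 364.6, 14.0]]
red [333, 100, 32, 8, 210] [348.7, 103.4] [[804.3, -43.8, 90.0]]
red [263, 205, 7, 6, 30] [265.5, 207.7] [[516.0, 181.3, 90.0]]
red [319, 207, 6, 5, 26] [321.3, 208.7] [[513.2, 32.5, 90.0]]
red [375, 207, 6, 5, 25] [377.6, 209.1] [[512.1, -118.2, 90.0]]
blue [288, 145, 15, 13, 131] [295.0, 150.9] [[682.8, 106.0, 38.0]]
blue [444, 192, 37, 39, 680] [457.2, 211.4] [[509.4, -352.5, 38.0]]
S orange [374, 164, 11, 9, 70] [379.0, 167.6] [[481.7, 366.5, 14.0]]
S red [348, 177, 4, 5, 15] [349.5, 178.9] [[502.8, 196.9, 71.0]]
S red [309, 200, 5, 5, 18] [310.8, 201.7] [[501.0, 43.5, 71.0]]
S red [264, 226, 5, 5, 20] [266.0, 227.9] [[498.7, -109.8, 71.0]]
S red [356, 297, 36, 30, 382] [373.8, 311.2] [[848.5, -80.4, 71.0]]
S blue [361, 11, 37, 32, 550] [378.7, 24.2] [[-441.4, 1420.5, 38.0]]
S blue [317, 20, 18, 14, 139] [323.3, 26.4] [[-626.2, 1128.9, 38.0]]
S blue [366, 228, 15, 14, 129] [372.8, 233.9] [[680.6, 108.9, 38.0]]
S blue [152, 274, 54, 40, 594] [178.6, 293.9] [[506.5, -370.4, 38.0]]
[[707.7, 227.5, 30.0], [708.5, -171.2, 30.0], [480.4, 226.4, 30.0], [477.2, -166.0, 30.0]]
[ 6.10596639e-01  1.22586444e-01  1.28390962e+00 -4.44089210e-16
  1.73509659e+00 -9.60199688e-01] [ 8.09065077e-03 -1.83583570e-01  1.38491720e+00 -4.44089210e-16
  1.94025902e+00 -1.56270568e+00] [ 3.42819105e-01 -8.31336327e-02  1.29638594e+00 -4.44089210e-16
  1.92834035e+00 -1.22797722e+00]
[[336.35969729   0.         312.08835833]
 [  0.         336.35969729 194.37817686]
 [  0.           0.           1.        ]] 0.01504937624179458 [[0.26, 0.93, 0.27, 66.38], [0.96, -0.25, -0.07, 552.62], [-0.0, 0.28, -0.96, 383.77], [0.0, 0.0, 0.0, 1.0]]
```

Run:
```python
from h import *
q=[0,0,1,0]
for n,p in(('w_col',[470,365,180]),('w_stg',[500,32,260]),('w_stg2',[540,82,260])):
    env.move_to(p,q); env.dwell(.3)
    c=env.calibration('wrist'); im,d=env.snapshot('wrist'); save(n+'.png',im); np.savez(n+'.npz',im=im,d=d,T=c['T'],mtx=c['mtx'],k1=c['k1'])
    for nm,lo,hi,z,a in(('orange',(5,150,100),(18,255,255),22,100),('red',(0,150,80),(4,255,255),90,30)):
        for st,ce in blobs(im,lo,hi,a)[0]: print(n,nm,st,ce,onplane(c,ce,z).round(1).tolist())
print(env.read_state()['time_s'],env.read_state()['contact_force'],env.read_state()['tool_pos'])
a=cv2.imread('pics/w_col.png'); b=cv2.imread('pics/w_stg.png'); cv2.imwrite('pics/both.png',cv2.resize(np.vstack([a[:,:],b]),(480,600)))
```

```text
w_col orange [293, 174, 36, 37, 741] [310.4, 191.8] [[482.2, 365.2, 22.0]]
w_col orange [324, 368, 24, 18, 257] [334.8, 376.0] [[717.3, 395.4, 22.0]]
w_col red [92, 240, 19, 18, 258] [100.9, 248.7] [[515.0, 183.6, 90.0]]
w_stg orange [557, 137, 39, 31, 798] [576.6, 151.3] [[482.2, 360.2, 22.0]]
w_stg red [164, 176, 25, 20, 276] [174.5, 185.8] [[509.6, -113.1, 90.0]]
w_stg red [304, 177, 16, 19, 222] [311.1, 187.3] [[510.9, 32.9, 90.0]]
w_stg red [433, 178, 26, 21, 322] [445.9, 188.0] [[511.3, 177.3, 90.0]]
w_stg red [226, 366, 64, 19, 991] [257.3, 375.0] [[757.3, -34.9, 90.0]]
w_stg2 orange [524, 103, 39, 32, 762] [543.3, 117.9] [[482.6, 361.0, 22.0]]
w_stg2 orange [538, 278, 19, 11, 105] [547.5, 284.1] [[708.1, 409.3, 22.0]]
w_stg2 red [112, 141, 32, 19, 365] [126.4, 149.4] [[510.4, -110.0, 90.0]]
w_stg2 red [257, 142, 18, 19, 233] [265.7, 151.2] [[512.1, 34.2, 90.0]]
w_stg2 red [394, 143, 23, 20, 289] [405.1, 152.1] [[513.0, 179.5, 90.0]]
4.1833 [-0.23418501  0.03367013 -0.40952465] [539.75780003  81.40599805 260.38184681]
```

View pics/w_stg.png

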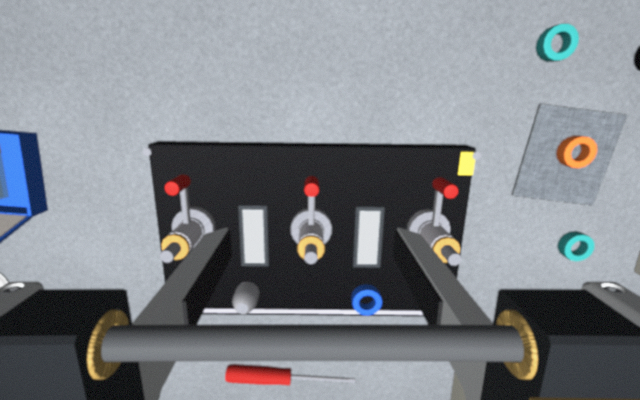

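View pics/w_col.png

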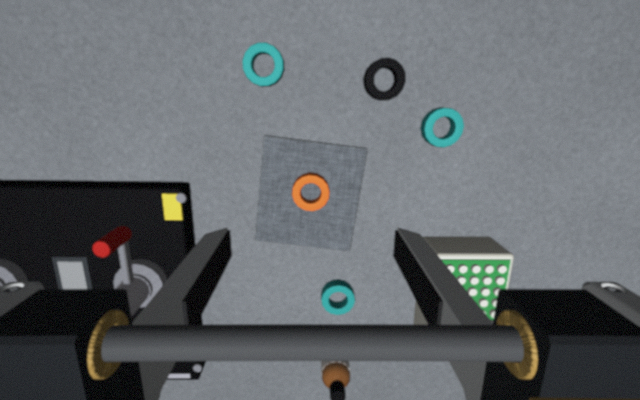

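The close view confirms the choice: the orange ring is at (310,192) on the grey mat, about (482,365) mm. In the stage view the red handles are at (174,186), (311,187) and (446,188), and their world x is about 512 with y about -118, 33 and 183. Next I push each lever in +y, which is clockwise.

```bash
cat > push.py <<'E'
from h import *
q=[0,0,1,0]
def push(hx,hy):
    ys=hy-42
    env.move_to([hx,ys,150],q); env.move_straight([hx,ys,71],vel=120); env.dwell(.2)
    f0=env.read_state()['contact_force']
    hit=env.move_straight([hx,hy-6,71],vel=20,contact_N=1.5)
    s=env.read_state(); y0=s['tool_pos'][1]; print('hit',hit,y0.round(1),(s['contact_force']-f0).round(2),s['time_s'])
    log=[]
    y=y0
    while hit:
        y+=1.0; env.move_straight([hx,y,71],vel=12)
        s=env.read_state(); F=-(s['contact_force']-f0)[1]; dy=s['tool_pos'][1]-y0
        log.append((round(dy,1),round(F,1)))
        if dy-.28*F>10.5 or dy>17 or F>20 or y-y0>22: break
    print(log)
    env.move_straight([hx,ys,71],vel=60); env.move_straight([hx,ys,150],vel=150)
    print('t',env.read_state()['time_s'])
E
python3 - <<'E'
from push import *
env.move_to([480,-20,230],q); env.close()
push(512,-118)
E
```

```text
hit True -137.9 [ 0.71 -1.97  2.1 ] 8.9917
[(np.float64(0.4), np.float64(2.3)), (np.float64(1.1), np.float64(4.0)), (np.float64(1.5), np.float64(6.5)), (np.float64(1.9), np.float64(6.6)), (np.float64(2.4), np.float64(9.2)), (np.float64(2.8), np.float64(9.6)), (np.float64(3.5), np.float64(10.6)), (np.float64(4.4), np.float64(10.4)), (np.float64(5.4), np.float64(11.8)), (np.float64(6.4), np.float64(10.5)), (np.float64(7.4), np.float64(9.7)), (np.float64(8.4), np.float64(10.2)), (np.float64(9.4), np.float64(10.1)), (np.float64(10.4), np.float64(10.7)), (np.float64(11.4), np.float64(10.3)), (np.float64(12.4), np.float64(10.8)), (np.float64(13.3), np.float64(10.8)), (np.float64(14.3), np.float64(11.2))]
t 15.0
```

Run:
```python
from push import *
push(512,33)
push(513,183)
```

```text
hit True 12.1 [ 2.22 -1.54  1.29] 17.75
[(np.float64(0.5), np.float64(4.6)), (np.float64(1.2), np.float64(6.2)), (np.float64(1.6), np.float64(7.9)), (np.float64(2.0), np.float64(9.4)), (np.float64(2.5), np.float64(9.9)), (np.float64(2.9), np.float64(11.5)), (np.float64(3.3), np.float64(12.5)), (np.float64(4.0), np.float64(12.5)), (np.float64(5.0), np.float64(14.1)), (np.float64(5.9), np.float64(14.1)), (np.float64(6.9), np.float64(12.9)), (np.float64(7.9), np.float64(13.6)), (np.float64(8.9), np.float64(13.5)), (np.float64(9.9), np.float64(12.8)), (np.float64(10.9), np.float64(14.2)), (np.float64(11.9), np.float64(13.9)), (np.float64(12.9), np.float64(13.4)), (np.float64(13.8), np.float64(13.8)), (np.float64(14.8), np.float64(13.7))]
t 24.0167
hit True 162.2 [-0.04 -1.74  0.83] 26.7667
[(np.float64(0.5), np.float64(2.3)), (np.float64(1.7), np.float64(1.6)), (np.float64(3.0), np.float64(2.6)), (np.float64(4.1), np.float64(3.3)), (np.float64(5.1), np.float64(2.0)), (np.float64(6.1), np.float64(1.8)), (np.float64(7.1), np.float64(2.1)), (np.float64(8.1), np.float64(1.3)), (np.float64(9.1), np.float64(2.0)), (np.float64(10.1), np.float64(3.0)), (np.float64(11.1), np.float64(3.6)), (np.float64(12.1), np.float64(1.8))]
t 31.1833
```

The left clamp (place 1) is the loose one, at about 2 N against 11 and 13.5 N for the others. I'll take a close look at stud 1 and confirm the levers have turned.

Run:
```python
from h import *
q=[0,0,1,0]
env.move_straight([500,160,230],vel=300); env.open()
for n,p in(('p1a',[555,182,230]),):
    env.move_to(p,q); env.dwell(.2)
    c=env.calibration('wrist'); im,d=env.snapshot('wrist'); save(n+'.png',im); np.savez(n+'.npz',im=im,d=d,T=c['T'],mtx=c['mtx'],k1=c['k1'])
    for st,ce in blobs(im,(18,110,80),(32,255,255),40)[0]: print('brass',st,ce,onplane(c,ce,98).round(1).tolist())
    for st,ce in blobs(im,(0,150,80),(4,255,255),30)[0]: print('red',st,ce,onplane(c,ce,90).round(1).tolist())
cr=im[60:300,200:440]; save('p1crop.png',cv2.resize(cr,(600,600),interpolation=cv2.INTER_CUBIC))
print(env.read_state()['time_s'],env.read_state()['tool_pos'],np.array(c['T'])[:3,3])
```

```text
brass [339, 105, 18, 29, 466] [347.4, 119.8] [[492.3, 214.9, 98.0]]
brass [0, 195, 20, 28, 359] [9.1, 208.7] [[577.3, -109.2, 98.0]]
brass [142, 195, 32, 31, 478] [160.0, 208.3] [[576.9, 35.0, 98.0]]
brass [296, 197, 32, 28, 415] [311.6, 208.9] [[577.4, 182.5, 98.0]]
brass [110, 311, 17, 15, 157] [117.3, 318.2] [[700.7, -25.3, 98.0]]
brass [497, 310, 42, 70, 1283] [522.0, 345.9] [[735.5, 413.5, 98.0]]
brass [86, 316, 26, 64, 767] [96.5, 352.6] [[744.5, -54.6, 98.0]]
red [0, 133, 15, 18, 218] [6.2, 141.4] [[513.7, -103.0, 90.0]]
red [157, 134, 29, 19, 309] [168.0, 142.2] [[513.8, 46.9, 90.0]]
red [316, 135, 18, 19, 255] [324.5, 143.9] [[515.1, 194.7, 90.0]]
red [172, 362, 11, 8, 73] [177.6, 365.8] [[770.3, 28.5, 90.0]]
33.6583 [554.46902716 181.78244789 230.60032655] [472.92932605 182.74597391 409.751565  ]
```

View pics/p1crop.png

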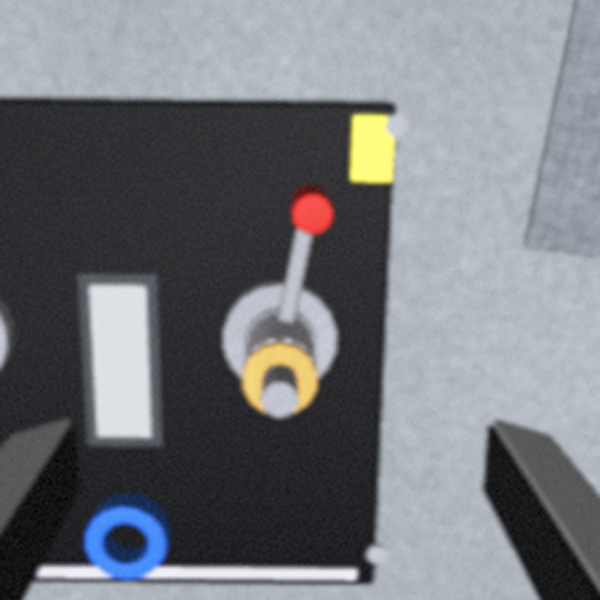

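Run:
```python
from h import *
q=[0,0,1,0]
f=np.load('p1a.npz'); c={'mtx':f['mtx'],'k1':float(f['k1']),'T':f['T']}
print('stud',onplane(c,[312,219.6],120).round(1),'seat',onplane(c,[312,212],98).round(1))
env.move_to([482,365,120],q); env.move_straight([482,365,40],vel=150)
print(env.move_straight([482,365,9.5],vel=50,contact_N=6), env.read_state()['tool_pos'])
env.close(); s=env.read_state(); print(s['opening'],s['grip_force'],s['tool_pos'],s['time_s'])
env.move_straight([482,365,60],vel=100); env.move_straight([482,365,200],vel=250); env.dwell(.2)
c=env.calibration('wrist'); im,d=env.snapshot('wrist'); s=env.read_state()
zc=s['tool_pos'][2]+13
for st,ce in blobs(im,(5,150,100),(18,255,255),100)[0]: print('orange',st,ce,onplane(c,ce,zc).round(1).tolist(),s['tool_pos'])
print(s['opening'],s['contact_force'],s['time_s'])
save('grasp.png',cv2.resize(im[130:330,200:440],(600,500)))
```

```text
stud [[580.3 182.9 120. ]] seat [[580.6 182.9  98. ]]
False [482.07515226 365.08116815   9.49982328]
39.12111560123077 29.99989112606272 [481.98183422 364.86949592   9.48231166] 36.8917
orange [276, 222, 73, 66, 2723] [312.0, 253.6] [[480.5, 365.5, 210.5]] [481.21254125 364.4914172  197.53497672]
38.62457074102913 [ 0.04051403 -0.21327197 -1.40470691] 38.5083
```

View pics/grasp.png

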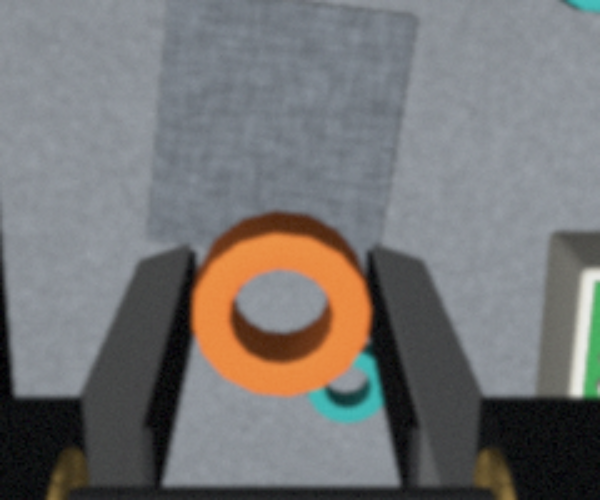

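Run:
```python
from h import *
q=[0,0,1,0]
env.move_straight([579.8,182.2,200],vel=250)
env.move_straight([579.8,182.2,132],vel=120); env.dwell(.3)
c=env.calibration('wrist'); im,d=env.snapshot('wrist'); save('pre.png',cv2.resize(im[130:330,200:440],(600,500)))
f0=env.read_state()['contact_force']
h=env.move_straight([579.8,182.2,101],vel=25,contact_N=3)
s=env.read_state(); print(h,s['tool_pos'],s['contact_force']-f0,s['ft_torque'],s['time_s'])
```

```text
False [579.94358213 182.23864722 101.26229313] [-0.44195441  0.77304325  0.36342286] [ 0.03549326 -0.01974371  0.01795992] 41.95
```

View pics/pre.png

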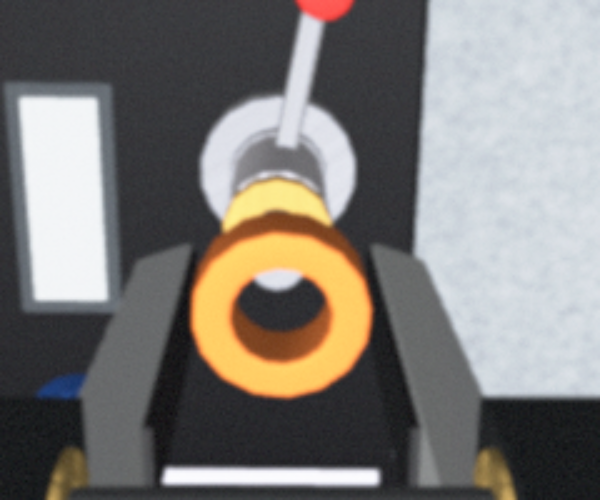

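The pre-lowering view shows the stud top through the hole at crop (280,280), level left-right with the hole centre (281,310). The collar then went down 31 mm without contact, so it is around the stud. I'll check before releasing.

Run:
```python
from h import *
im,d=env.snapshot('wrist'); save('on.png',cv2.resize(im[130:330,200:440],(600,500)))
```

```text
(no output)
```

View pics/on.png

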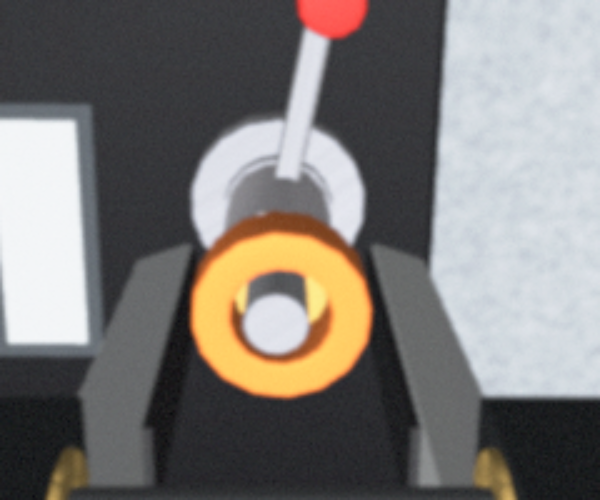

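The stud, at crop (276,322), stands inside the collar's hole at (281,310), with brass visible around it. Release.

Run:
```python
from h import *
q=[0,0,1,0]
env.open(); env.dwell(.3)
env.move_straight([579.8,182.2,160],vel=60); env.move_straight([555,182,230],vel=200); env.dwell(.3)
c=env.calibration('wrist'); im,d=env.snapshot('wrist'); save('end.png',cv2.resize(im[60:300,200:440],(600,600)))
for st,ce in blobs(im,(5,150,100),(18,255,255),100)[0]: print('orange',st,ce,onplane(c,ce,109).round(1).tolist(), 'top z by depth', )
st,ce=[b for b in blobs(im,(5,150,100),(18,255,255),100)[0] if abs(b[1][0]-312)<30][0]
l=blobs(im,(5,150,100),(18,255,255),100)[1]; m=l==l[tuple(np.argwhere((l>0)&(abs(np.arange(640)-312)<15)[None,:])[0])]
v,u=np.nonzero(m); o,r=rays(c,np.c_[u,v]); P=o+r*d[v,u][:,None]; print('z pct',np.percentile(P[:,2],[10,50,80,90]).round(1))
print(env.read_state()['time_s'])
```

```text
orange [291, 196, 44, 43, 1107] [312.7, 217.4] [[581.2, 183.5, 109.0]] top z by depth
orange [472, 283, 24, 19, 207] [482.2, 290.8] [[658.7, 353.1, 109.0]] top z by depth
z pct [102.4 110.7 111.4 111.8]
45.275
```

View pics/end.png

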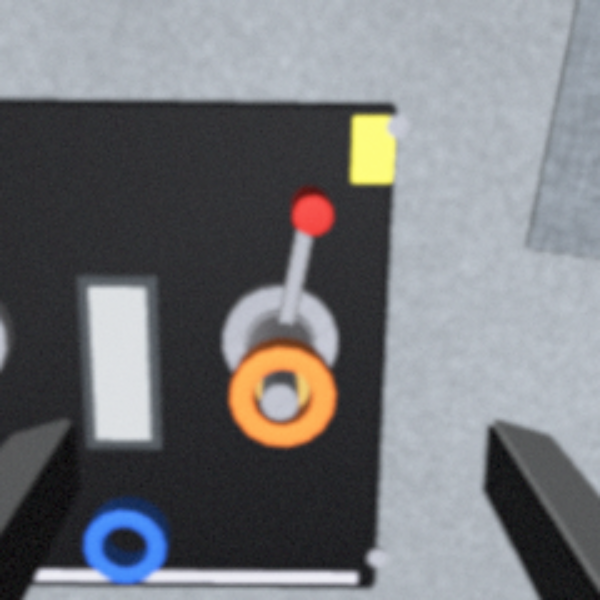

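The collar lies flat over stud 1. Its top is at z of about 111 mm, which means the seat is fully down, and it is centred within about 1 mm. The lever is at about 10° and the blue collar hasn't moved.

```bash
python3 -c "
from cell import env
print(env.finish_job())"
```

```text
the job is handed in; nothing more can be done
None
```

The job is handed in, though no verdict came back: place 1 (left) was the loose clamp, giving at about 2 N against about 11 N (right) and 13.5 N (middle), each nut was turned about 10°, and the orange collar lies flat on its fully pressed seat.

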